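Set out the piled counter goods on their display stands

TASK

The small goods on the shop counter have been left in two piles. Take both piles apart and set every thing the right way up on the middle of its own wooden stand: the gift box on the large square stand, the ring box on the small square one, the balm tin on the largest round stand, the roll of ribbon tape on the middle-sized round one and the tea light on the smallest round one. Do not tip any of them over on the way.

Things in the scene. Friction and masses are not known exactly. Their poses are not given: they have to be found in the camera images.
- gift_mid (a point): Flat square gift box of plain brown card, shut (lid fixed), 63 x 63 mm, 27 mm high; at the start it stands on the table at the bottom of the pile of three. The point is its centre, half-way up (13.5 mm above its underside); z is up, x and y are square to its sides.
- box_mid (a point): Dark blue velvet ring box with a gold line round it (shut, one piece), 50 x 50 mm, 42 mm high; at the start it stands on the gift box. The point is its centre, half-way up (21.0 mm above its underside); z is up, x and y are square to its sides.
- light_mid (a point): Tea light, a low silver-grey cup with a wick, 38 mm in diameter, 16 mm high; at the start it stands on the ring box. The point is its centre, half-way up (8.0 mm above its underside); z is up.
- tin_mid (a point): Round white balm tin with a blue band, 66 mm in diameter, 30 mm high (lid fixed); at the start it stands on the table at the bottom of the pile of two. The point is its centre, half-way up (15.0 mm above its underside); z is up.
- tape_mid (a point): Small black roll of ribbon tape lying flat, a ring of 53 mm outer diameter, 19 mm high; grasp it round the outside; at the start it lies on the balm tin. The point is its centre, half-way up (9.5 mm above its underside); z is up.
- gift_stand_top (a point): Large square display stand, 84 x 84 mm (x and y square to its sides), brown wood with a grey felt inlay, 10 mm high, fixed to the table. The point is the centre of its flat top, 10 mm above the table; z is up.
- box_stand_top (a point): Small square display stand, 64 x 64 mm (x and y square to its sides), brown wood with a grey felt inlay, 10 mm high, fixed to the table. The point is the centre of its flat top, 10 mm above the table; z is up.
- tin_stand_top (a point): Largest round display stand, 88 mm in diameter, brown wood with a grey felt inlay, 10 mm high, fixed to the table. The point is the centre of its flat top, 10 mm above the table; z is up.
- tape_stand_top (a point): Middle-sized round display stand, 68 mm in diameter, brown wood with a grey felt inlay, 10 mm high, fixed to the table. The point is the centre of its flat top, 10 mm above the table; z is up.
- light_stand_top (a point): Smallest round display stand, 50 mm in diameter, brown wood with a grey felt inlay, 10 mm high, fixed to the table. The point is the centre of its flat top, 10 mm above the table; z is up.

How it is judged:
At the end, for the whole second after the job is handed in: Each of the five things rests, released and still, on its own stand: its centre within 13 mm (horizontally) of the middle of the stand, its underside on the top of the stand (within 4 mm), upright within 0.1 rad (horizontal distance between gift_mid and gift_stand_top below 0.013 m and z of gift_mid in the frame of gift_stand_top between 0.0095 and 0.0175 m and angle between each of gift_mid, box_mid, light_mid, tin_mid, tape_mid's own z axis and vertical below 0.1 rad and linear speed of each of gift, box, light, tin, tape below 0.01 m/s and horizontal distance between box_mid and box_stand_top below 0.013 m and z of box_mid in the frame of box_stand_top between 0.017 and 0.025 m and horizontal distance between light_mid and light_stand_top below 0.013 m and z of light_mid in the frame of light_stand_top between 0.004 and 0.012 m and horizontal distance between tin_mid and tin_stand_top below 0.013 m and z of tin_mid in the frame of tin_stand_top between 0.011 and 0.019 m and horizontal distance between tape_mid and tape_stand_top below 0.013 m and z of tape_mid in the frame of tape_stand_top between 0.0055 and 0.0135 m); the robot touches nothing.
It fails at once if the gift box is tipped over (angle between gift_mid's own z axis and vertical above 0.8 rad).
It fails at once if the ring box is tipped over (angle between box_mid's own z axis and vertical above 0.8 rad).
It fails at once if the tea light is tipped over (angle between light_mid's own z axis and vertical above 0.8 rad).
It fails at once if the balm tin is tipped over (angle between tin_mid's own z axis and vertical above 0.8 rad).
It fails at once if the roll of tape is tipped over (angle between tape_mid's own z axis and vertical above 0.8 rad).
It also fails if it takes over 120 s, if anything falls off the work surface, if the arm or the gripper's body presses on something with over 40 N, if the wrist force passes 120 N, or if a joint passes its speed limit or range.

ROBOT

A 7-joint arm with a two-finger parallel gripper is mounted at the origin on a cart in front of the work surface, level with it; the furniture and walls round the work are solid. World frame = base frame: x ahead of the robot, y to its left, z up, the work surface at z = 0. Lengths are in m, angles in rad, forces in N, time in s.
With the tool pointing down it reaches from about 0.4 to 0.85 m from the base axis. Payload 4.5 kg.
Tool frame: the origin (TCP) lies at the very end of the fingers, on their centre line; the grasp point (between the pads) lies 19 mm behind it; y points along the fingers, x is the direction in which the jaws open and shut, and the axes are right-handed (so a half turn about y gives the same grasp; the last joint's range is limited). The gripper opens to 88 mm and grips with 3 to 60 N. Pads are 18 mm wide; open, the fingers measure 123 mm over their backs; the gripper's body (75 mm by 187 mm) begins 45 mm behind the grasp point.
Start: joints at [1.193, 0.689, -0.195, 1.565, 0.157, 0.902, -0.215], TCP at [0.25, -0.573, 0.239] pointing down, gripper open.
Joint ranges: [-3.01, 3.01], [-0.46, 2.08], [-1.47, 1.51], [0.13, 2.56], [-1, 4.14], [0.04, 2.09], [-2.66, 2.66]. Speed limits (rad/s): [2.57, 2.57, 3.14, 3.14, 3.14, 3.14, 3.14].

INTERFACE

Orientations are given as a unit quaternion [x, y, z, w].
In Python, from plant import manip, hand, state, camera, camera_info, order gives the robot as it stands. Calls block until the motion is done:
- manip.movep(position, orientation): joint-space move of the TCP to a pose.
- manip.line_to(position, attitude=None, vel=0.15, force_limit=None): straight line of the TCP; attitude=None keeps the orientation; vel is the mean speed in m/s. With force_limit (N) it stops when the force on the tool has changed by that much, and returns True; else False.
- manip.movej(angles): joint-space move.
- hand.gripper_open() and hand.grasp(squeeze=None): open the fingers fully, or close them until they stop; squeeze is the grip in N (None keeps the last).
- manip.pause(seconds).
- manip.inverse_kinematics(position, orientation): joint angles nearest the present ones, or None.
- state(): the state.
- camera(name): name is "scene" or "top" or "wrist"; returns the picture (384x512x3 uint8, blue, green, red); there is no depth.
- camera_info(name): a dict with "intrinsics" (3x3 intrinsics, pixels), "extrinsics" (4x4, takes a point from world to camera coordinates). Camera axes: x right, y down, z forward; pixel columns grow to the right and rows downward; lengths in m; the calibration is good to about 2 mm. A picture is of the moment at which its call begins: read the wrist's pose just before it. camera_info takes no time and is no camera call; for the wrist camera it gives the pose at the moment of the call.
A pose or a line that the arm cannot do raises manip.Unreachable and nothing moves.
- order.job_done(): hands the job in, once; it reports no verdict.
The state is a dict: "time": time; "qpos": joint angles; "qvel": joint speeds; "joint_efforts": joint torques, N m; "tcp_pos": TCP position; "tool_rot": TCP orientation; "force": force on the tool from outside, world axes, zero at the start; "torque": the same for the moment, N m; "grip_width": opening from 0.0 (shut) to 1.0 (fully open).
Only numpy, scipy, OpenCV 4.12 (cv2) and the standard library are available. Lean on these libraries where they do the work, as an engineer would, in place of code of your own. Each camera call takes 0.05 s, during which the arm holds its last target.

## Working session

There is one attempt and no reset: what is moved stays moved. The work goes in short steps, each a Python script; the robot and the scene stay as the last script left them, time stands still between calls to the robot, and variables do not carry over. Pictures are saved under pics/ and viewed, and the job is handed in when it is done.

```bash
ls; mkdir -p pics
python3 - <<'E'
from plant import manip, hand, state, camera, camera_info, order
import cv2
s=state();print(s)
for n in ["scene","top","wrist"]:
    cv2.imwrite(f"pics/{n}0.png",camera(n)); i=camera_info(n);print(n,i["intrinsics"],i["extrinsics"])
E
```

```text
pics
{'time': 0.0, 'qpos': array([ 1.19280633,  0.69000977, -0.19448877,  1.56632448,  0.15731881,
        0.9024907 , -0.21507867]), 'qvel': array([ 1.12256875e-03, -4.10304007e-05,  5.70478804e-04, -2.75104530e-04,
       -1.67022825e-04,  7.27234516e-04,  8.41897416e-04]), 'joint_efforts': array([-1.72314017e-04, -5.27575922e+01, -1.26707509e+00, -1.53434014e+01,
       -5.25955623e-02,  6.41506558e-03,  1.54521135e-04]), 'tcp_pos': array([ 0.24984534, -0.57220967,  0.23789851]), 'tool_rot': array([-0.59137132,  0.38776239, -0.38661581,  0.59198691]), 'force': array([ 0.12412194, -0.1296399 , -0.6341591 ]), 'torque': array([-0.0103011 , -0.0528665 , -0.02960069]), 'grip_width': 1.0037209995071052}
scene [[472.83385581   0.         262.51307358]
 [  0.         472.83385581 187.65465476]
 [  0.           0.           1.        ]] [[ 0.06375532  0.99787794 -0.01322428  0.12434413]
 [ 0.82422071 -0.06012221 -0.56306797 -0.38521469]
 [-0.56266818  0.02499885 -0.82630477  1.39402661]
 [ 0.          0.          0.          1.        ]]
top [[464.53537376   0.         264.76071341]
 [  0.         464.53537376 192.57604266]
 [  0.           0.           1.        ]] [[-0.01899904 -0.99929067  0.03251466 -0.16582923]
 [-0.99627675  0.01618645 -0.08467958  0.50809604]
 [ 0.08409322 -0.03400243 -0.99587759  0.97255056]
 [ 0.          0.          0.          1.        ]]
wrist [[333.75433193   0.         257.52505014]
 [  0.         333.75433193 188.61971162]
 [  0.           0.           1.        ]] [[ 0.40102975 -0.91606343 -0.00170997 -0.62427603]
 [-0.87099115 -0.38187522  0.30910472 -0.04322182]
 [-0.28381253 -0.12247082 -0.95102647  0.39058409]
 [ 0.          0.          0.          1.        ]]
```

View pics/scene0.png

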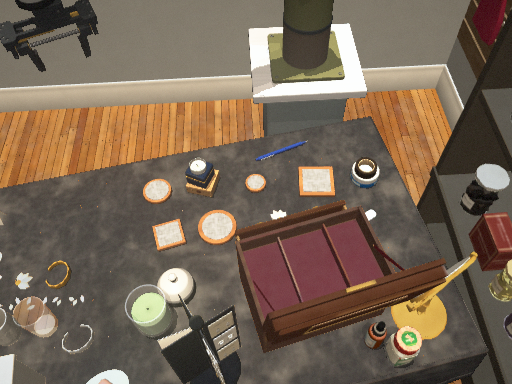

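View pics/top0.png

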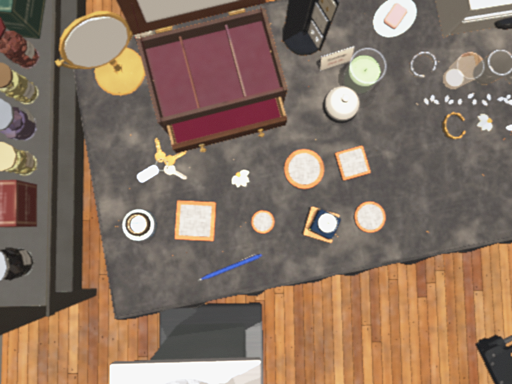

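View pics/wrist0.png

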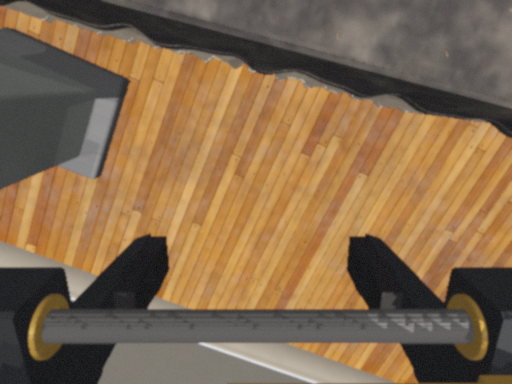

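The scene shows all the stands and both piles: the tape on the tin at top (138,224), and the three-pile at (322,223). Next I'll enlarge the top view.

```bash
cat > h.py <<'E'
from plant import manip, hand, state, camera, camera_info, order
import cv2, numpy as np
from scipy.spatial.transform import Rotation as R
def back(name,u,v,z,info=None):
    i=info or camera_info(name);K=np.array(i["intrinsics"]);E=np.array(i["extrinsics"])
    d=E[:3,:3].T@np.linalg.solve(K,[u,v,1]);c=-E[:3,:3].T@E[:3,3]
    return c+d*(z-c[2])/d[2]
def crop(img,x,y,w,h,k,fn):
    cv2.imwrite(fn,cv2.resize(img[y:y+h,x:x+w],None,fx=k,fy=k,interpolation=cv2.INTER_CUBIC))
E
python3 - <<'E'
from h import *
im=cv2.imread("pics/top0.png")
crop(im,110,140,160,120,5,"pics/topL.png");crop(im,240,140,160,120,5,"pics/topR.png")
print(R.from_quat(state()["tool_rot"]).as_matrix().round(3))
i=camera_info("top");E=i["extrinsics"];print(-E[:3,:3].T@E[:3,3])
E
```

```text
[[ 0.4   -0.001  0.916]
 [-0.916  0.001  0.4  ]
 [-0.001 -1.    -0.   ]]
[ 0.42126877 -0.14086679  1.01695854]
```

View pics/topL.png

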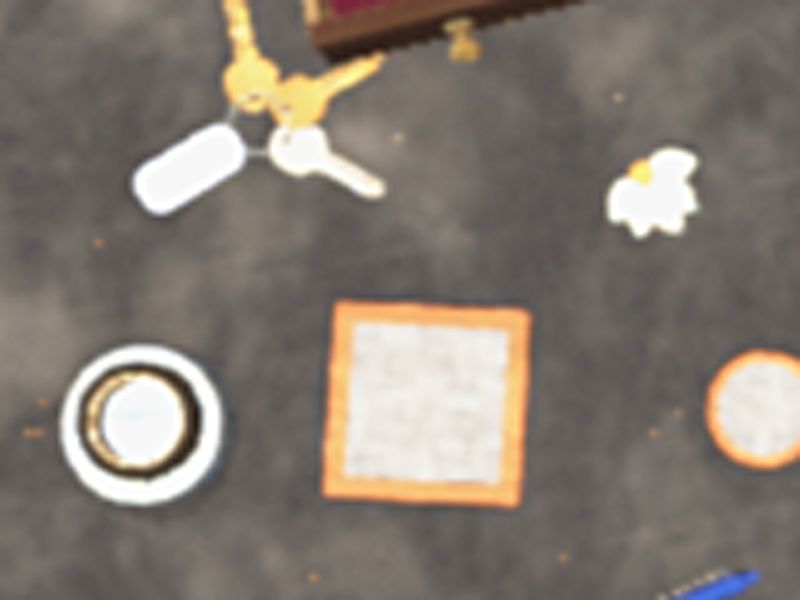

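View pics/topR.png

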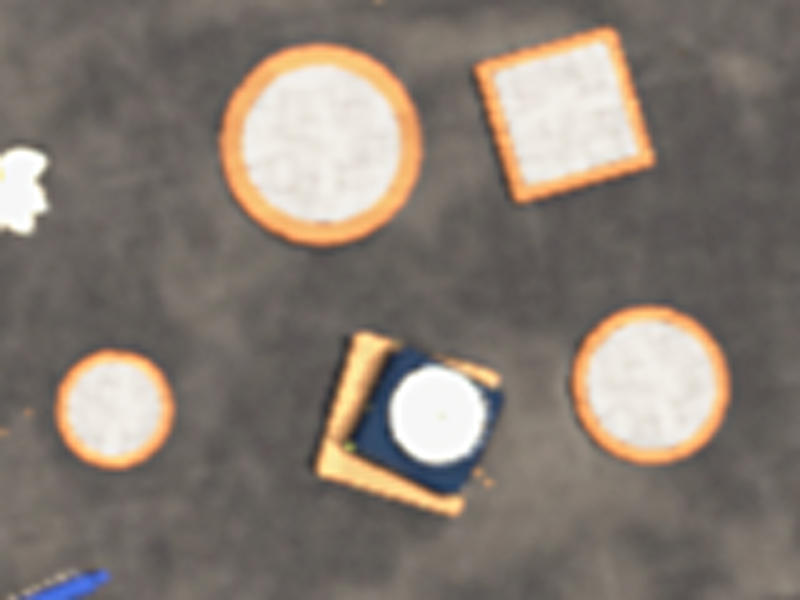

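Run:
```python
from h import *
f=lambda x0,p:((p[0]+.5)/5-.5+x0,(p[1]+.5)/5-.5+140)
L,Rr=110,240
items=dict(tape=(L,(141,421),.049),tin=(L,(141,426),.02),gstand=(L,(427,404),.01),lstand=(Rr,(116,408),.01),tinstand=(Rr,(321,144),.01),bstand=(Rr,(565,114),.01),tapestand=(Rr,(651,385),.01),light=(Rr,(438,414),.085))
for k,(x0,p,z) in items.items(): print(k,back("top",*f(x0,p),z).round(4))
def quad(n,x0,ps,z):
    P=np.array([back("top",*f(x0,p),z)[:2] for p in ps]);print(n,P.mean(0).round(4))
    for a in range(4):
        d=P[(a+1)%4]-P[a];print("  len %.4f ang %.1f"%(np.hypot(*d),np.degrees(np.arctan2(d[1],d[0]))%90))
quad("gstand",L,[(335,301),(531,310),(520,507),(322,496)],.01)
quad("bstand",Rr,[(475,68),(613,28),(655,159),(518,202)],.01)
quad("box",Rr,[(400,347),(505,392),(458,495),(355,447)],.069)
quad("gift",Rr,[(357,332),(500,375),(462,515),(318,470)],.027)
# wrist camera in tool frame
s=state();E=camera_info("wrist")["extrinsics"];T=R.from_quat(s["tool_rot"]).as_matrix()
c=-E[:3,:3].T@E[:3,3];print("cam in tool",(T.T@(c-s["tcp_pos"])).round(3),(T.T@E[2,:3]).round(3))
# reach check
for th in (0,45,90,135):
    pass
```

```text
tape [0.4427 0.0892 0.049 ]
tin [0.4412 0.0961 0.02  ]
gstand [ 0.4486 -0.0237  0.01  ]
lstand [ 0.4442 -0.1698  0.01  ]
tinstand [ 0.5581 -0.2619  0.01  ]
bstand [ 0.5698 -0.3701  0.01  ]
tapestand [ 0.4499 -0.4037  0.01  ]
light [ 0.4377 -0.2972  0.085 ]
gstand [ 0.4489 -0.0238]
  len 0.0846 ang 86.4
  len 0.0850 ang 86.2
  len 0.0849 ang 85.7
  len 0.0840 ang 86.0
bstand [ 0.5698 -0.3702]
  len 0.0642 ang 15.4
  len 0.0609 ang 15.7
  len 0.0639 ang 16.5
  len 0.0621 ang 16.0
box [ 0.4355 -0.2964]
  len 0.0468 ang 65.8
  len 0.0465 ang 63.6
  len 0.0464 ang 64.0
  len 0.0450 ang 64.1
gift [ 0.4352 -0.2945]
  len 0.0640 ang 72.3
  len 0.0621 ang 72.9
  len 0.0643 ang 71.6
  len 0.0613 ang 72.7
cam in tool [ 0.    -0.146  0.08 ] [-0.     0.951 -0.309]
```

```bash
cat >> h.py <<'E'
def q(deg):
    t=np.radians(deg);c,s=np.cos(t),np.sin(t)
    return R.from_matrix(np.array([[c,0,-s],[s,0,c],[0,-1,0]])).as_quat()
def go(x,y,z,deg,line=False,vel=.15,fl=None):
    p=[x,y,z]
    r=manip.line_to(p,q(deg),vel=vel,force_limit=fl) if line else manip.movep(p,q(deg))
    return r
E
python3 - <<'E'
from h import *
pts=dict(tape=(.4427,.0892),tin=(.4412,.0961),gst=(.4489,-.0238),lst=(.4442,-.1698),tst=(.5581,-.2619),bst=(.5698,-.3701),tast=(.4499,-.4037),light=(.4377,-.2972))
for k,p in pts.items():
    for z in (.006,.2):
        print(k,z,[d for d in range(-180,180,15) if manip.inverse_kinematics([*p,z],q(d)) is not None])
go(.4377-.06,-.2972,.20,-90)
s=state();print(s["time"],s["tcp_pos"]);i=camera_info("wrist");im=camera("wrist")
cv2.imwrite("pics/w1.png",im);np.savez("w1.npz",**i)
E
```

```text
tape 0.006 [-180, -165, -150, -135, -120, -105, -45, -30, -15, 0, 15, 30, 45, 60, 75, 90, 105, 120, 135, 150, 165]
tape 0.2 [-180, -165, -150, -135, -120, -105, -90, -75, -60, -45, -30, -15, 0, 15, 30, 45, 60, 75, 90, 105, 120, 135, 150, 165]
tin 0.006 [-180, -165, -150, -135, -120, -105, -90, -45, -30, -15, 0, 15, 30, 45, 60, 75, 90, 105, 120, 135, 150, 165]
tin 0.2 [-180, -165, -150, -135, -120, -105, -90, -75, -60, -45, -30, -15, 0, 15, 30, 45, 60, 75, 90, 105, 120, 135, 150, 165]
gst 0.006 [-180, -165, -150, -135, -120, -105, -60, -45, -30, -15, 0, 15, 30, 45, 60, 75, 90, 105, 120, 135, 150, 165]
gst 0.2 [-180, -165, -150, -135, -120, -105, -90, -75, -60, -45, -30, -15, 0, 15, 30, 45, 60, 75, 90, 105, 120, 135, 150, 165]
lst 0.006 [-180, -165, -150, -135, -120, -105, -90, -75, -60, -45, -30, -15, 0, 15, 30, 45, 60, 75, 90, 105, 120, 135, 150, 165]
lst 0.2 [-180, -165, -150, -135, -120, -105, -90, -75, -60, -45, -30, -15, 0, 15, 30, 45, 60, 75, 90, 105, 120, 135, 150, 165]
tst 0.006 [-180, -165, -150, -135, -120, -105, -90, -75, -60, -45, -30, -15, 0, 15, 30, 45, 60, 75, 90, 105, 
[... 265 characters left out ...]
 150, 165]
bst 0.2 [-180, -165, -150, -135, -120, -105, -90, -75, -60, -45, -30, -15, 0, 15, 30, 45, 60, 75, 90, 105, 120, 135, 150, 165]
tast 0.006 [-180, -165, -150, -135, -120, -105, -90, -75, -60, -45, -30, -15, 0, 15, 30, 45, 60, 75, 90, 105, 120, 135, 150, 165]
tast 0.2 [-180, -165, -150, -135, -120, -105, -90, -75, -60, -45, -30, -15, 0, 15, 30, 45, 60, 75, 90, 105, 120, 135, 150, 165]
light 0.006 [-180, -165, -150, -135, -120, -105, -90, -75, -60, -45, -30, -15, 0, 15, 30, 45, 60, 75, 90, 105, 120, 135, 150, 165]
light 0.2 [-180, -165, -150, -135, -120, -105, -90, -75, -60, -45, -30, -15, 0, 15, 30, 45, 60, 75, 90, 105, 120, 135, 150, 165]
1.3167 [ 0.37770449 -0.29851721  0.20019113]
```

View pics/w1.png

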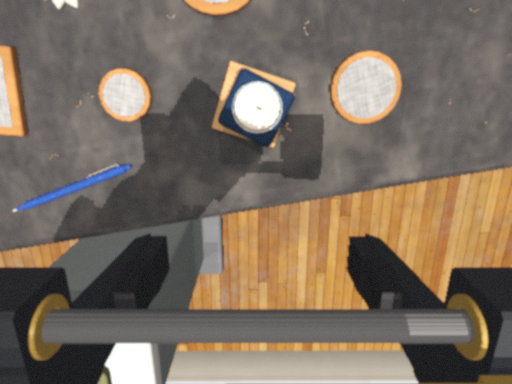

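The wrist view shows the pile at (255,105), the light stand at (125,95) and the tape stand at (366,87). I'll enlarge it to cross-check.

Run:
```python
from h import *
im=cv2.imread("pics/w1.png");crop(im,205,55,100,100,6,"pics/w1c.png")
i=dict(np.load("w1.npz"))
for n,p,z in [("lst",(125,95),.01),("tast",(366.3,87.5),.01),("light",(257,107),.085)]: print(n,back("wrist",*p,z,i).round(4))
```

```text
lst [ 0.4444 -0.1704  0.01  ]
tast [ 0.4513 -0.4037  0.01  ]
light [ 0.4386 -0.2984  0.085 ]
```

View pics/w1c.png

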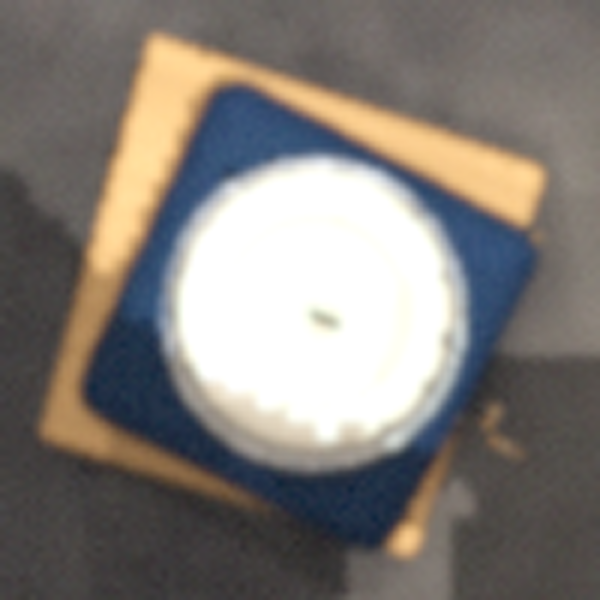

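Run:
```python
from h import *
i=dict(np.load("w1.npz"))
for n,ps,z in [("box",[(215,85),(540,245),(380,548),(88,390)],.069),("gift",[(150,32),(548,165),(403,555),(42,440)],.027)]:
    P=np.array([back("wrist",205+(a+.5)/6-.5,55+(b+.5)/6-.5,z,i)[:2] for a,b in ps]);print(n,P.mean(0))
    for a in range(4):
        d=P[(a+1)%4]-P[a];print("  len %.4f ang %.1f"%(np.hypot(*d),np.degrees(np.arctan2(d[1],d[0]))%90))
X,Y=.4382,-.2978
go(X,Y,.13,-116)
print(go(X,Y,.0720,-116,True,.06,8), state()["tcp_pos"])
cv2.imwrite("pics/w2.png",camera("wrist"))
hand.grasp(15); s=state(); print(s["time"],s["tcp_pos"],s["grip_width"],s["force"])
cv2.imwrite("pics/s2.png",camera("scene"))
```

```text
box [ 0.43646526 -0.2972831 ]
  len 0.0475 ang 64.9
  len 0.0458 ang 62.8
  len 0.0455 ang 61.5
  len 0.0430 ang 65.4
gift [ 0.43576805 -0.29393151]
  len 0.0628 ang 72.5
  len 0.0634 ang 70.4
  len 0.0602 ang 72.2
  len 0.0631 ang 72.8
False [ 0.43842855 -0.2979469   0.07228782]
3.8167 [ 0.43816147 -0.29782029  0.07200222] 0.41899006923699444 [ 0.5743978   0.20358307 -0.71539109]
```

View pics/w2.png

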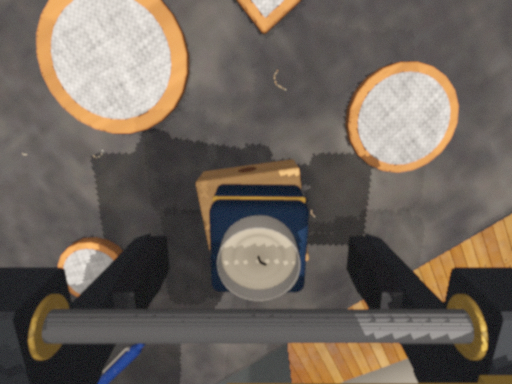

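```bash
cat >> h.py <<'E'
def place(x,y,deg,zt,hover=.13,via=True):
    s=state();p=s["tcp_pos"]
    manip.line_to([p[0],p[1],max(hover,.13)],vel=.12)
    s=state();print("lifted",s["time"],s["grip_width"],s["force"].round(2))
    go(x,y,hover,deg)
    hit=go(x,y,zt,deg,True,.06,10); manip.pause(.2)
    print("down",hit,state()["tcp_pos"].round(4),state()["grip_width"])
    hand.gripper_open(); manip.pause(.2)
    go(x,y,hover,deg,True,.12); print(state()["time"])
E
python3 - <<'E'
from h import *
place(.4443,-.1701,-165,.0135)
go(.4377-.075,-.2972,.20,-90)
i=camera_info("wrist");im=camera("wrist");np.savez("w3.npz",**i);cv2.imwrite("pics/w3.png",im)
E
```

```text
lifted 4.5 0.4214677161586637 [-0.87  0.13 -0.06]
down False [ 0.4444 -0.1701  0.0136] 0.42126439859721043
9.6833
```

View pics/w3.png

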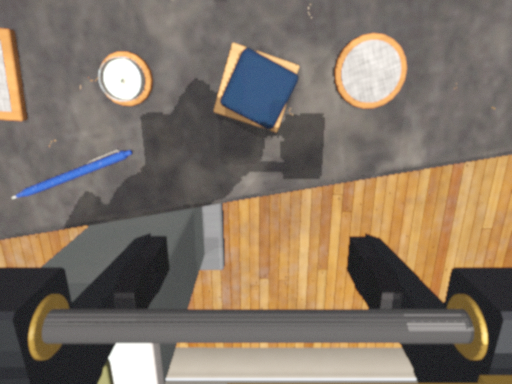

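Light is centred on its stand; box undisturbed. Now the ring box.

Run:
```python
from h import *
X,Y=.4361,-.2970
go(X,Y,.14,-116)
print(go(X,Y,.034,-116,True,.08,8), state()["tcp_pos"])
hand.grasp(20); s=state(); print(s["time"],s["grip_width"],s["force"])
place(.5700,-.3703,-74,.0178,.15)
go(.4357-.075,-.294,.20,-90)
i=camera_info("wrist");im=camera("wrist");np.savez("w4.npz",**i);cv2.imwrite("pics/w4.png",im);crop(camera("top"),240,140,160,120,5,"pics/t4.png")
```

```text
False [ 0.43638786 -0.29720103  0.03444664]
13.2917 0.56463261765614 [-0.15156657  0.92651712  0.53607972]
lifted 14.4083 0.5672276652993751 [ 0.13 -0.21 -0.79]
down False [ 0.5701 -0.3703  0.0179] 0.5603777196268549
19.775
```

View pics/w4.png

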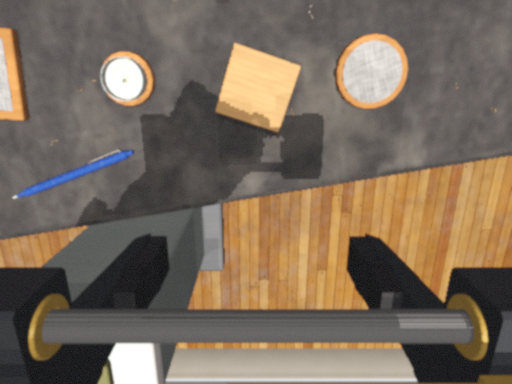

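View pics/t4.png

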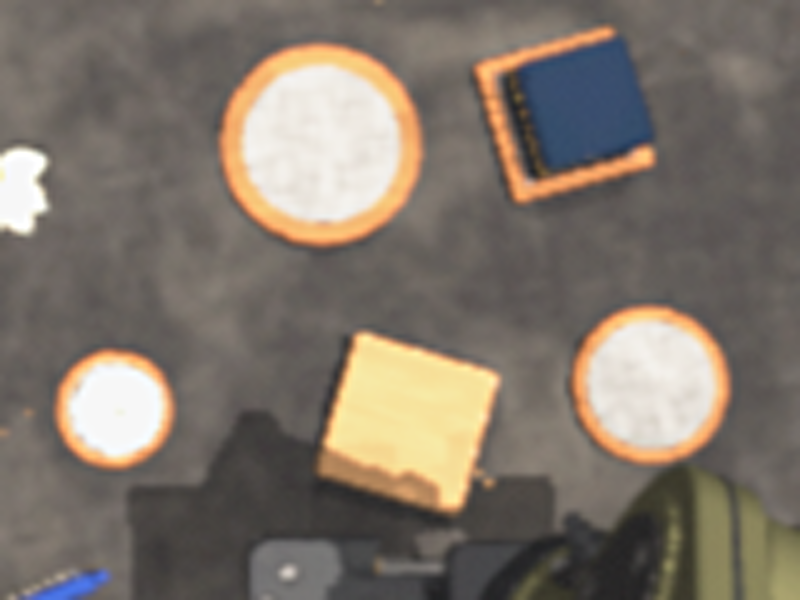

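Ring box is on its stand. Now the gift box.

Run:
```python
from h import *
i=camera_info("top")
print("box chk",back("top",240+585.5/5-.5,140+104.5/5-.5,.052,i))
X,Y=.4355,-.2941
go(X,Y,.12,-18)
print(go(X,Y,.007,-18,True,.08,8), state()["tcp_pos"])
hand.grasp(20); s=state(); print(s["time"],s["grip_width"],s["force"])
place(.4487,-.0238,-4,.0178,.13)
go(.4427-.05,.08,.20,-105)
i=camera_info("wrist");im=camera("wrist");np.savez("w5.npz",**i);cv2.imwrite("pics/w5.png",im);print(state()["tcp_pos"],state()["time"])
```

```text
box chk [ 0.56778492 -0.36914532  0.052     ]
False [ 0.43577359 -0.29429594  0.00741334]
23.6 0.715390606234412 [-0.55119868 -0.22240636  2.64723082]
lifted 24.775 0.7101084392972589 [-0.39  0.42 -1.81]Traceback (most recent call last):
  File "<stdin>", line 8, in <module>
  File "h.py", line 22, in place
    hit=go(x,y,zt,deg,True,.06,10); manip.pause(.2)
  File "h.py", line 15, in go
    r=manip.line_to(p,q(deg),vel=vel,force_limit=fl) if line else manip.movep(p,q(deg))
      ~~~~~~~~~~~~~^^^^^^^^^^^^^^^^^^^^^^^^^^^^^^^^^
plant.Unreachable: the arm cannot follow that straight line within its joint ranges
```

The line was refused and nothing moved. I'll check which joint is at its limit and which angles work.

Run:
```python
from h import *
s=state();print(s["time"],s["tcp_pos"],s["qpos"].round(2))
for d in (-14,-4,0,6,20,30,60,90,-30,-60,-94,-110,176,150):
  for z in (.13,.07,.0178):
    a=manip.inverse_kinematics([.4487,-.0238,z],q(d));print(d,z,None if a is None else a.round(2))
```

```text
25.825 [ 0.44882396 -0.02533431  0.12979289] [ 0.18  0.69 -0.36  2.17  0.65  0.38 -0.79]
-14 0.13 [ 0.15  0.68 -0.32  2.18  0.59  0.36 -0.91]
-14 0.07 [ 0.05  0.8  -0.16  2.21  0.72  0.18 -1.02]
-14 0.0178 [ 0.62  1.28 -1.26  2.19  1.5   1.15 -1.76]
-4 0.13 [ 0.18  0.69 -0.37  2.18  0.65  0.38 -0.79]
-4 0.07 [ 0.07  0.8  -0.19  2.21  0.78  0.19 -0.91]
-4 0.0178 [-0.02  0.92 -0.05  2.22  1.55  0.04 -1.67]
0 0.13 [ 0.19  0.69 -0.39  2.18  0.68  0.39 -0.75]
0 0.07 [ 0.07  0.8  -0.2   2.21  0.81  0.2  -0.87]
0 0.0178 [ 0.2   0.94 -0.41  2.21  1.48  0.33 -1.53]
6 0.13 [ 0.21  0.69 -0.41  2.17  0.71  0.41 -0.68]
6 0.07 [ 0.08  0.8  -0.22  2.21  0.85  0.21 -0.8 ]
6 0.0178 [ 0.2   0.94 -0.41  2.21  1.48  0.33 -1.42]
20 0.13 [ 0.26  0.71 -0.49  2.17  0.79  0.44 -0.51]
20 0.07 [ 0.12  0.81 -0.27  2.21  0.94  0.24 -0.65]
20 0.0178 [ 0.2   0.94 -0.41  2.21  1.48  0.33 -1.18]
30 0.13 [ 0.29  0.72 -0.54  2.17  0.83  0.47 -0.39]
30 0.07 [ 0.15  0.81 -0.32  2.21  1.01  0.27 -0.54]
30 0.0178 [ 0.2   0.94 -0.41  2.21  1.48  0.33 -1.  ]
60 0.13 [ 0.38  0.75 -0.7   2.17  0.96  0.57  0.  ]
60 0.07 [ 0.25
[... 440 characters left out ...]
2.18  0.31  0.3  -1.42]
-60 0.07 [ 0.    0.8  -0.08  2.22  0.43  0.14 -1.53]
-60 0.0178 [ 0.62  1.28 -1.26  2.19  1.5   1.15 -2.56]
-94 0.13 [-0.03  0.67 -0.03  2.19  0.07  0.28 -1.76]
-94 0.07 [-0.04  0.8  -0.02  2.22  0.13  0.12 -1.82]
-94 0.0178 None
-110 0.13 [-0.06  0.67  0.02  2.19 -0.05  0.28 -1.91]
-110 0.07 [-0.05  0.8   0.    2.22 -0.02  0.12 -1.95]
-110 0.0178 None
176 0.13 [ 0.18  0.69 -0.37  2.18  0.65  0.38 -0.79]
176 0.07 [ 0.38  0.89 -0.71  2.2   1.25  0.56  1.75]
176 0.0178 [ 0.07  0.92 -0.19  2.22  1.49  0.15  1.53]
150 0.13 [ 0.55  0.88 -1.04  2.16  1.12  0.83  1.39]
150 0.07 [ 0.46  0.94 -0.87  2.19  1.3   0.69  1.25]
150 0.0178 [ 0.37  1.01 -0.7   2.2   1.49  0.58  1.1 ]
```

Run:
```python
from h import *
place(.4487,-.0238,86,.0178,.13)
s=state();print(s["qpos"].round(2),s["time"])
for n,p in (("tape",(.4427,.0892)),("tin",(.4412,.0961))):
  for d in (30,60,86,100):
    for z in (.13,.032,.007):
      a=manip.inverse_kinematics([*p,z],q(d));print(n,d,z,None if a is None else a.round(2))
go(.4427-.05,.08,.20,-105)
i=camera_info("wrist");im=camera("wrist");np.savez("w5.npz",**i);cv2.imwrite("pics/w5.png",im);print(state()["tcp_pos"],state()["time"])
```

```text
lifted 26.075 0.7113963383758379 [-0.43 -0.26 -1.99]
down False [ 0.4488 -0.0238  0.0179] 0.7142389025574337
31.2083
[ 0.43  0.78 -0.79  2.16  1.01  0.63  0.4 ] 31.2083
tape 30 0.13 [ 0.04  0.72 -0.55  2.16  0.84  0.48 -0.65]
tape 30 0.032 [-0.13  0.89 -0.27  2.21  1.31  0.22 -1.09]
tape 30 0.007 [-0.17  0.94 -0.21  2.21  1.59  0.17 -1.36]
tape 60 0.13 [ 0.12  0.75 -0.68  2.16  0.94  0.56 -0.23]
tape 60 0.032 [-0.04  0.91 -0.43  2.2   1.37  0.35 -0.62]
tape 60 0.007 [-0.07  0.96 -0.38  2.21  1.54  0.31 -0.78]
tape 86 0.13 [ 0.17  0.78 -0.78  2.16  1.    0.63  0.16]
tape 86 0.032 [ 0.03  0.93 -0.54  2.2   1.39  0.43 -0.19]
tape 86 0.007 [-0.    0.98 -0.49  2.2   1.53  0.4  -0.31]
tape 100 0.13 [ 0.2   0.8  -0.84  2.16  1.03  0.67  0.37]
tape 100 0.032 [ 0.06  0.95 -0.6   2.2   1.4   0.48  0.05]
tape 100 0.007 [ 0.03  0.99 -0.54  2.2   1.52  0.45 -0.06]
tin 30 0.13 [ 0.03  0.72 -0.55  2.16  0.84  0.48 -0.66]
tin 30 0.032 [-0.15  0.89 -0.27  2.21  1.31  0.22 -1.1 ]
tin 30 0.007 [-0.18  0.94 -0.21  2.21  1.59  0.17 -1.38]
tin 60 0.13 [ 0.1   0.75 -0.68  2.16  0.94  0.56 -0.24]
tin 60 0.032 [-0.05  0.91 -0.43  2.21  1.37  0.35 -0.64]
tin 60 0.007 [-0.08  0.96 -0.38  2.21  1.54  0.31 -0.8 ]
tin 86 0.13 [ 0.16  0.78 -0.78  2.16  1.    0.63  0.14]
tin 86 0.032 [ 0.01  0.93 -0.54  2.2   1.39  0.43 -0.21]
tin 86 0.007 [-0.02  0.98 -0.48  2.2   1.53  0.4  -0.33]
tin 100 0.13 [ 0.19  0.8  -0.84  2.16  1.03  0.67  0.35]
tin 100 0.032 [ 0.05  0.95 -0.6   2.2   1.4   0.48  0.03]
tin 100 0.007 [ 0.01  0.99 -0.54  2.2   1.52  0.45 -0.08]
[0.39243859 0.07980217 0.19964817] 32.8083
```

View pics/w5.png

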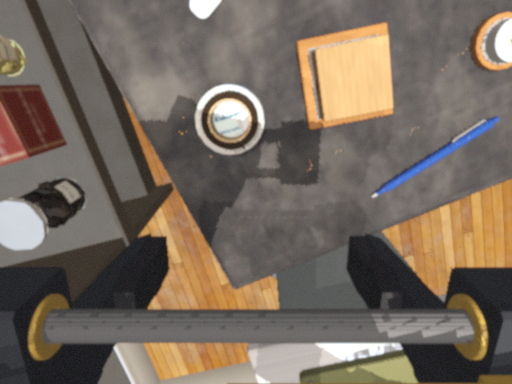

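Run:
```python
from h import *
im=cv2.imread("pics/w5.png");crop(im,180,10,224,150,3.5,"pics/w5c.png")
crop(camera("top"),110,140,160,120,5,"pics/t5.png")
```

```text
(no output)
```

View pics/w5c.png

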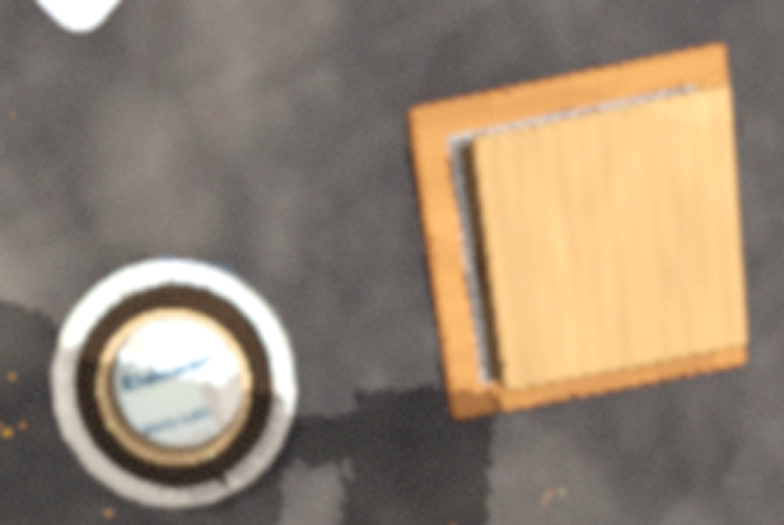

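View pics/t5.png

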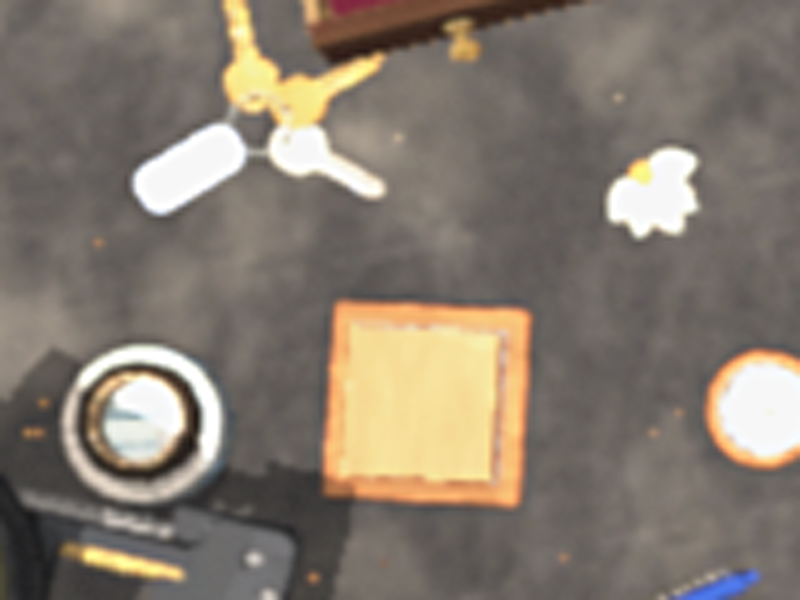

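Run:
```python
from h import *
i=dict(np.load("w5.npz"))
f=lambda a,b,z:back("wrist",180+(a+.5)/3.5-.5,10+(b+.5)/3.5-.5,z,i).round(4)
print("gift",f(613,240,.037),back("top",110+422.5/5-.5,140+402.5/5-.5,.037))
print("tape",f(173.5,385,.049),"tin",f(174,383,.025))
```

```text
gift [ 0.4494 -0.0237  0.037 ] [ 0.44871598 -0.02476112  0.037     ]
tape [0.4443 0.0915 0.049 ] tin [0.4427 0.0938 0.025 ]
```

Run:
```python
from h import *
X,Y=.4435,.0904
go(X,Y,.13,86)
print(go(X,Y,.0332,86,True,.08,8), state()["tcp_pos"])
hand.grasp(15); s=state(); print(s["time"],s["grip_width"],s["force"])
place(.4507,-.4038,86,.0140,.13)
go(.4427-.05,.08,.20,-105)
i=camera_info("wrist");im=camera("wrist");np.savez("w6.npz",**i);crop(im,180,10,224,150,3.5,"pics/w6c.png")
crop(camera("top"),240,140,160,120,5,"pics/t6.png");print(state()["time"])
```

```text
False [0.44356784 0.09047845 0.03336281]
36.3333 0.5649457579102041 [0.90013084 0.89692143 0.51109304]
lifted 37.2917 0.5645134290799062 [-0.21 -0.55 -1.12]
down False [ 0.4507 -0.4039  0.0141] 0.5643609945715985
43.4
45.7167
```

View pics/w6c.png

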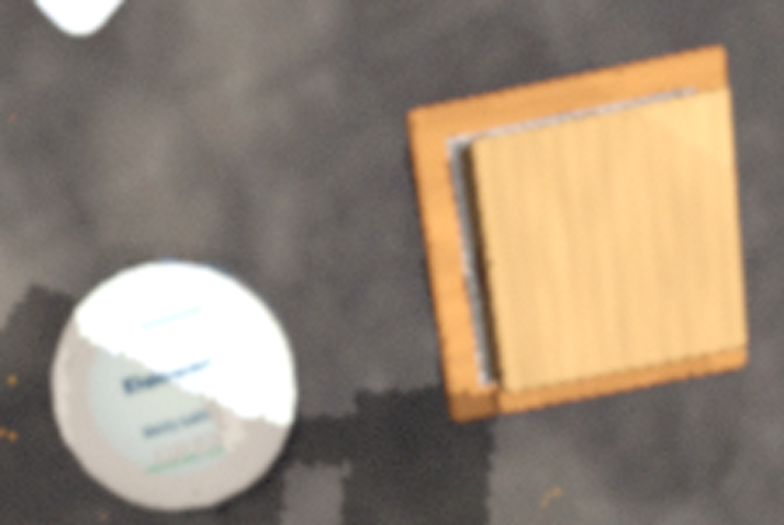

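View pics/t6.png

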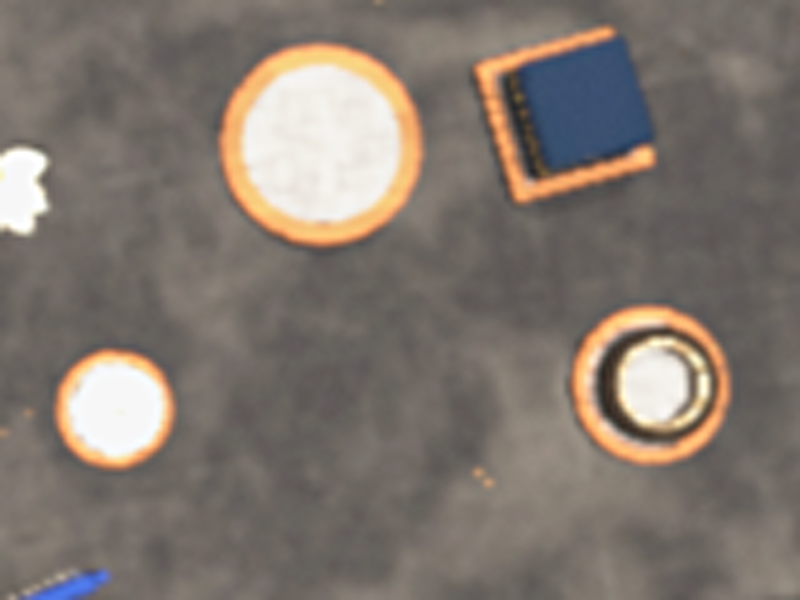

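Run:
```python
from h import *
i=dict(np.load("w6.npz"))
f=lambda a,b,z:back("wrist",180+(a+.5)/3.5-.5,10+(b+.5)/3.5-.5,z,i).round(4)
print("tin",f(174,385,.027))
X,Y=.4425,.0942
go(X,Y,.12,86)
print(go(X,Y,.008,86,True,.08,8), state()["tcp_pos"])
hand.grasp(20); s=state(); print(s["time"],s["grip_width"],s["force"])
place(.5583,-.2619,86,.0190,.15)
go(.40,-.10,.25,-90); 
crop(camera("top"),110,125,290,140,2.7,"pics/t7.png")
go(.47,-.26,.24,-90)
i=camera_info("wrist");im=camera("wrist");np.savez("w7.npz",**i);cv2.imwrite("pics/w7.png",im);print(state()["time"])
```

```text
tin [0.4431 0.0936 0.027 ]Traceback (most recent call last):
  File "<stdin>", line 7, in <module>
  File "h.py", line 15, in go
    r=manip.line_to(p,q(deg),vel=vel,force_limit=fl) if line else manip.movep(p,q(deg))
      ~~~~~~~~~~~~~^^^^^^^^^^^^^^^^^^^^^^^^^^^^^^^^^
plant.Unreachable: the arm cannot follow that straight line within its joint ranges
```

Run:
```python
from h import *
X,Y=.4428,.0942
print(state()["qpos"].round(2))
hit=None
for d in (86,110,130,100,150):
    go(X,Y,.12,d);print(d,state()["qpos"].round(2))
    try:
        hit=go(X,Y,.009,d,True,.08,8);break
    except manip.Unreachable as e: print("no",d)
else: raise SystemExit
print(hit,d,state()["tcp_pos"])
```

```text
[-0.05  0.72 -0.41  2.17  0.75  0.4   0.41]
86 [-0.05  0.72 -0.41  2.17  0.75  0.4   0.42]
no 86
110 [ 0.02  0.74 -0.53  2.17  0.87  0.46  0.71]
no 110
130 [ 0.08  0.76 -0.63  2.16  0.95  0.52  0.97]
False 130 [0.44288409 0.09425438 0.00913817]
```

Run:
```python
from h import *
hand.grasp(20); s=state(); print(s["time"],s["grip_width"],s["force"])
place(.5583,-.2619,86,.0200,.15)
go(.40,-.10,.25,-90); 
crop(camera("top"),110,125,290,140,2.7,"pics/t7.png")
go(.47,-.26,.24,-90)
i=camera_info("wrist");im=camera("wrist");np.savez("w7.npz",**i);cv2.imwrite("pics/w7.png",im);print(state()["time"])
```

```text
50.2 0.7348077752155987 [0.85547588 0.19412668 2.17122806]
lifted 51.525 0.7389482531680855 [ 0.11  0.83 -0.66]
down False [ 0.5584 -0.2619  0.0201] 0.7376628680331487
57.3917
60.375
```

View pics/t7.png

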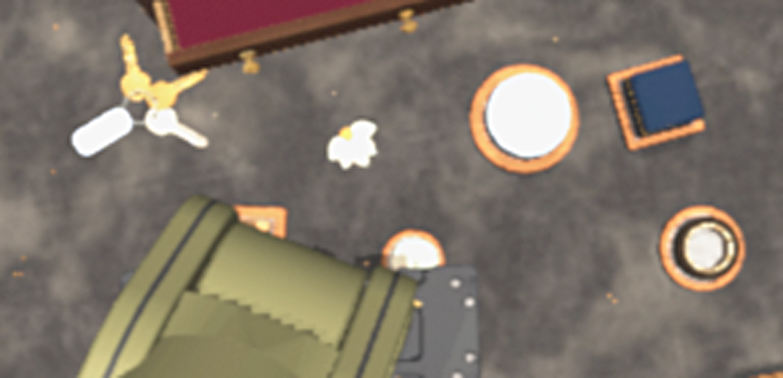

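View pics/w7.png

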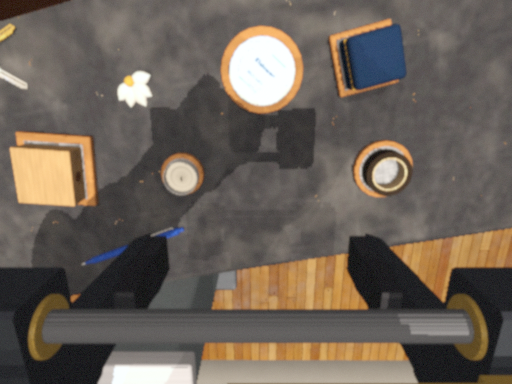

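All five things are on their stands. One numeric cross-check from this view: tin (264,67), box (376,57), light (182,177), tape (387,171) and gift (47,175).

Run:
```python
from h import *
i=dict(np.load("w7.npz"))
S=dict(tin=(.5582,-.2619),box=(.57,-.3702),light=(.4443,-.1701),tape=(.4506,-.4037),gift=(.4488,-.0238))
for n,p,z in [("tin",(264,67),.04),("box",(376,57),.052),("light",(182,177),.026),("tape",(387,171),.029),("gift",(47,175),.037)]:
    P=back("wrist",*p,z,i);print(n,P.round(4),"off mm %.1f"%(1e3*np.hypot(*(P[:2]-S[n]))))
s=state();print(s["time"],s["tcp_pos"],s["grip_width"])
order.job_done()
```

```text
tin [ 0.5615 -0.2641  0.04  ] off mm 4.0
box [ 0.57   -0.3679  0.052 ] off mm 2.3
light [ 0.446  -0.1734  0.026 ] off mm 3.7
tape [ 0.4543 -0.4006  0.029 ] off mm 4.8
gift [ 0.4511 -0.0296  0.037 ] off mm 6.3
60.375 [ 0.46955682 -0.25748964  0.23969055] 1.0003257045834253
the job is handed in; nothing more can be done
```

I took both piles apart from the top down and set all five things upright on their own stands. I handed the job in at about 60 s; it reports no verdict.

- **Position:** The last wrist picture puts the five centres 2 to 6 mm from the middle of their stands; the limit is 13 mm. The gift box read worst at 6.3 mm, but that reading was rough, near the edge of the picture. Two earlier views put it within about 1 mm.
- **State at hand-in:** In the pictures everything stands upright. The gripper is open and clear of everything at z = 0.24.
- **Refused moves:** The arm refused two straight descents because of joint ranges: the gift box going onto its stand and the tin grasp. Nothing moved, and both worked at another wrist angle.

I did not measure uprightness or speed numerically. No force limit tripped during any descent.

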